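Mix the calibration standards and load the tray

TASK

Raise the flap of the sample box so that it stays open, then take out the standard jars one after another, beginning with the shortest and ending with the tallest (there are two or three): press each one upright on the middle of the mixer's sprung pad until the pad is fully down, keep it down for about two seconds, and stand it upright on the floor of the white tray before fetching the next. When all are in the tray, close the flap again; leave the wash bottle, the beaker and the tube rack where they are.

Things in the scene. Friction and masses are not known exactly. Their poses are not given: they have to be found in the camera images.
- sample_box: fixed grey open-topped plastic box, 140 (x) x 350 (y) x 120 mm high, walls and floor 5 mm, closed by the clear flap; the jars stand inside in a row along y, in any order. Origin: centre of its underside (on the bench); z up, y along its length, x from its front wall (towards the robot) to its hinged rear wall. It does not move.
- flap (a joint): angle of the clear flap (140 x 350 x 5 mm plate, 0.25 kg) on the box: 0 lying shut on the rim, growing as its front edge rises. It swings freely: it falls shut by its own weight from anywhere short of upright (1.57 rad); only when swung beyond about 1.65 rad does it lean back by itself on its stop at 1.85 rad and stay.
- flap_tab (a point): centre of the black grip tab that juts from the middle of the flap's front edge: a cylinder 18 mm in diameter and 24 mm long, its axis along the box's y (the hinge direction), so pads closed on its two ends let it turn as the flap swings. 168 mm from the hinge line; with the flap shut it is 28 mm in front of the box's front wall and 124 mm above the bench.
- flap_hinge (a point): middle of the flap's hinge line, on the upper edge of the box's rear wall, 120 mm above the bench; the hinge line runs along the box's y. The tab lies 168 mm from it towards the box's -x with the flap shut (and 4 mm above it), and straight above it with the flap upright.
- mixer: fixed white touch mixer, housing 150 (x) x 120 (y) x 50 mm high, with a black round sprung pad on top. Origin: centre of its underside on the bench; z up. It does not move.
- mixer_pad (a joint): how far the mixer's pad is pressed down: 0 up, 0.010 m fully down on its stop. Spring: 2 N to start, 12 N fully down; a jar's own weight (1 to 4 N) sinks it 0 to 2 mm only. It springs back when released.
- pad_top (a point): centre of the upper face of the mixer pad (disc 72 mm in diameter), 68 mm above the bench when up, 58 mm when fully down.
- tray: fixed white tray, 270 (x) x 160 (y) x 25 mm high, walls and floor 5 mm, inside 260 x 150 mm, empty. Origin: centre of its underside on the bench; z up. It does not move.
- jar_short_mid (a point): short jar, loose: closed thick-bottomed amber glass jar 80 mm high in all, round body 58 mm in diameter up to 58 mm with rounded shoulder in its last 8 mm, on top of it a white cap 34 mm in diameter and 22 mm high (good to grip from above). About 180 g, give or take a fifth. This point is on its axis, half-way up (40 mm above its underside); z is its axis, up. May be absent.
- jar_middle_mid (a point): middle jar, loose: closed thick-bottomed amber glass jar 92 mm high in all, round body 62 mm in diameter up to 70 mm with rounded shoulder in its last 8 mm, on top of it a white cap 34 mm in diameter and 22 mm high (good to grip from above). About 230 g, give or take a fifth. This point is on its axis, half-way up (46 mm above its underside); z is its axis, up. May be absent.
- jar_tall_mid (a point): tall jar, loose: closed thick-bottomed amber glass jar 104 mm high in all, round body 66 mm in diameter up to 82 mm with rounded shoulder in its last 8 mm, on top of it a white cap 34 mm in diameter and 22 mm high (good to grip from above). About 280 g, give or take a fifth. This point is on its axis, half-way up (52 mm above its underside); z is its axis, up. May be absent.
- wash_bottle: bystander: loose white wash bottle, 66 mm in diameter, 170 mm high; origin: centre of its underside.
- beaker: bystander: loose empty glass beaker, 72 mm in diameter, 90 mm high; origin: centre of its underside.
- tube_rack: bystander: loose white rack of capped tubes, 90 x 200 mm, 104 mm high; origin: centre of its underside.
Things that resemble listed ones, but are neither listed nor needed, are in the scene too. Leave any purple or turquoise look-alike of the mixer alone.

How it is judged:
By the outcome, as a careful person would: the job done as asked, in the order asked, and still so for the second after the job is handed in, with the robot touching nothing.
Of jar_short, jar_middle, jar_tall only 2 to 3 are there at a start; the rules pass over those that are not, and their reading is None.
At some moment in a run one of jar_short, jar_middle, jar_tall may be knocked a few centimetres aside while the robot is not near it.
It also fails if it takes over 210 s, if anything falls off the work surface, if the arm or the gripper's body presses on something with over 40 N, if the wrist force passes 120 N, or if a joint passes its speed limit or range.

ROBOT

A 6-joint arm with a two-finger parallel gripper is mounted at the origin on the work surface. World frame = base frame: x ahead of the robot, y to its left, z up, the work surface at z = 0. Lengths are in mm, angles in rad, forces in N, time in s.
With the tool pointing down it reaches from about 275 to 725 mm from the base axis. Payload 5.6 kg.
Tool frame: the origin (TCP) lies between the finger pads; the fingertips stand 22 mm ahead of it and the grasp point (between the pads) lies 3 mm ahead of it; y points along the fingers, x is the direction in which the jaws open and shut, and the axes are right-handed (so a half turn about y gives the same grasp; the last joint's range is limited). The gripper opens to 85 mm and grips with 20 to 120 N. Pads are 22 mm wide; open, the fingers measure 114 mm over their backs; the gripper's body (76 mm by 85 mm) begins 54 mm behind the grasp point. The pads swing forward as they close: fully open they stand 13 mm farther back than shut.
Start: joints at [-0.849, 0.255, 0.108, 0, -1.424, -0.285], TCP at [232.691, -498.345, 253.283] pointing down, gripper open.
Joint ranges: [-2.95, 2.95], [-1.21, 1.97], [-1.09, 1.5], [-2.87, 1.71], [-2.94, -0.07], [-3.05, 3.05]. Speed limits (rad/s): [2.57, 2.57, 3.14, 3.14, 3.14, 3.14].

INTERFACE

Orientations are given as a rotation vector (axis times angle).
In Python, from cell import monitor, camera, camera_params, arm, recognise, outline_of, pinpoint gives the robot as it stands.
- The arm moves only by the tool arm_command, never from a script. Its argument "targets" is a list of rows, each a list of 6 numbers: the shift along the tool's x, y, z in units of 30 mm (1.0 is 30 mm), then the turn, a rotation vector about the tool's x, y, z in degrees. A call has 1 to 20 rows; each row shifts and turns the commanded pose from where the row before left it, along the tool's axes as they then stand; what a row does not reach is not made up. A row lasts 1/12 s, in which the tool goes at most 41.7 mm and 7.16 degrees, less where a joint would pass 70% of its speed; a pose out of reach is approached as far as the arm can. A call is refused whole if a number of a shift passes 1 or a number of a turn 7.16, either way. A call with a gripper value outside its range is refused whole. "hand" is the finger opening in mm, from 0 to 85.4, set as the call begins (left out, the last holds). The fingers move at their own pace and stop on an object; "squeeze" is the grip in N (left out, the last holds). Time passes only in rows, so rows that do not move let the fingers close. It gives the time, the measured TCP pose, the force and the opening at its end, in the units of the state.
- monitor.observe(): the state, without advancing time (a new reading comes with each control period).
- camera(name): name is "scene" or "top" or "wrist"; returns (picture, depth): 480x640x3 uint8, red, green, blue; 480x640 float32, mm along the optical axis (not along the pixel's ray), 0 where there is no reading.
- camera_params(name): a dict with "fovy" (degrees; the focal length in pixels is half the picture's height over the tangent of half this angle, whatever the lens; pixels are square), "cx", "cy" (the principal point, pixels), "k1" (the pictures are not rectified: a ray, as slopes to the right and down, at radius r is drawn at 1 + k1 r^2 times it, then the intrinsics apply), "R" (3x3) and "t" (3): a world point X has camera coordinates R X + t. Camera axes: x right, y down, z forward; pixel columns grow to the right and rows downward; lengths in mm; the calibration is good to about 2 mm. A picture is of the moment at which its call begins: read the wrist's pose just before it. camera_params takes no time and is no camera call; for the wrist camera it gives the pose at the moment of the call.
- arm.job_done(): hands the job in, once; it reports no verdict.
Trained networks look in the newest picture that a camera, given by its name, has taken for a name from the list of things; names that differ only in an ending like _2 or _b are one class to them, and where a whole thing is asked for, a point or a joint stands for the part that bears it (a point fixed in the world has none). Each returns a list of dicts, best first, with "p" (0 to 1); they miss things now and then, are a little off and sometimes report something else, mostly with a low value. They report only what shows in the picture. A call takes as long as a camera call. They do not tell look-alikes from the thing itself.
- recognise(thing, camera): "extent" ([left, top, right, bottom] in pixels, round what is visible of it).
- outline_of(thing, camera): "mask" (480x640 bool, what is visible of it) and "extent" ([left, top, right, bottom] in pixels, round what is visible of it).
- pinpoint(thing, camera): "point" ([row, column] in pixels: a listed point, or the origin of a listed thing).
The state is a dict: "clock": time; "qpos": joint angles; "dq": joint speeds; "tau": joint torques, N m; "eef_pos": TCP position; "ee_rot": TCP orientation; "ft_force": force on the tool from outside, world axes, zero at the start; "ft_torque": the same for the moment, N m; "width": finger opening in mm.
Only numpy, scipy, OpenCV 4.12 (cv2) and the standard library are available. Lean on these libraries where they do the work, as an engineer would, in place of code of your own. Each camera call takes 0.05 s, during which the arm holds its last target. There are 200 camera calls.

## Working session

There is one attempt and no reset: what is moved stays moved. The work goes in short steps, Python scripts to look and compute and a tool call to move; the robot and the scene stay as the last step left them, time stands still between calls to the robot, and variables do not carry over. Pictures are saved under pics/ and viewed, about 12 in all and at most 16, crops included, and the job is handed in when it is done.

Besides the shell and the picture viewer there is one more tool, called as name([rows], argument=value, ...), one row to a line, values as JSON. arm_command: Moves the arm, as the interface text tells. Its arguments: {"type":"object","properties":{"targets":{"type":"array","items":{"type":"array","items":{"type":"number"}}},"hand":{"type":"number"},"squeeze":{"type":"number"}},"required":["targets"]}

```bash
ls; mkdir -p pics; cat > h.py <<'E'
import numpy as np, cv2
from cell import monitor, camera, camera_params, arm, recognise, outline_of, pinpoint
def ray(P,r,c):
    f=240/np.tan(np.radians(P["fovy"])/2)
    K=np.array([[f,0,P["cx"]],[0,f,P["cy"]],[0,0,1]])
    u=cv2.undistortPoints(np.array([[[c,r]]],float),K,np.array([P["k1"],0,0,0],float))[0,0]
    return np.array([u[0],u[1],1.])
def world(P,r,c,d):
    return np.array(P["R"]).T@(ray(P,r,c)*d-np.array(P["t"]))
def atz(P,r,c,z):
    R=np.array(P["R"]);o=-R.T@np.array(P["t"]);v=R.T@ray(P,r,c)
    return o+v*(z-o[2])/v[2]
def save(im,n): cv2.imwrite(f"pics/{n}.png",im[:,:,::-1])
E
python3 - <<'E'
from h import *
print(monitor.observe())
for n in("scene","top"):
    im,d=camera(n);save(im,n+"0");P=camera_params(n);print(n,P)
    for t,z in [("sample_box",0),("flap_tab",124),("flap_hinge",120),("mixer",0),("pad_top",68),("tray",0),("jar_short_mid",45),("jar_middle_mid",51),("jar_tall_mid",57),("wash_bottle",0),("beaker",0),("tube_rack",0)]:
        for q in pinpoint(t,n)[:3]:
            r,c=q["point"];print(t,round(q["p"],2),int(r),int(c),atz(P,r,c,z).round())
E
```

```text
pics
{'clock': 0.0, 'qpos': array([-8.49399310e-01,  2.55708937e-01,  1.07002083e-01, -5.18524067e-04,
       -1.42390308e+00, -2.84602484e-01]), 'dq': array([ 4.33637733e-04,  1.07595332e-03, -1.40918413e-03, -2.03413439e-04,
       -2.79701356e-05,  7.58380926e-04]), 'tau': array([ 5.92827182e-04, -3.86627054e+01,  2.37941551e+01,  5.36537781e+00,
       -6.18598860e-03, -1.70913336e-05]), 'eef_pos': array([ 232.54013861, -497.90895219,  252.40818362]), 'ee_rot': array([-0.96825567, -1.52367138,  1.52186979]), 'ft_force': array([-0.28777726,  0.58748757,  0.26219954]), 'ft_torque': array([-0.02725523, -0.00029941, -0.03483182]), 'width': 85.46422616116875}
scene {'fovy': 52.81876555882066, 'cx': 325.0660075381868, 'cy': 238.44468380957846, 'k1': 0.041570845711525896, 'R': array([[ 0.17388279,  0.98467499, -0.01341433],
       [ 0.70625389, -0.13418645, -0.69512549],
       [-0.6862727 ,  0.11139644, -0.71876325]]), 't': array([  44.57388782, -292.76982956, 1597.90093527])}
sample_box 0.68 256 328 [ 460. -118.    0.]
sample_box 0.65 248 468 [501. 252.   0.]
sample_box 0.57 282 227 [
[... 815 characters left out ...]
  [-9.95095049e-01, -3.02988874e-02, -9.41691063e-02],
       [ 9.41918619e-02,  6.78547734e-04, -9.95553832e-01]]), 't': array([-156.7303186 ,  482.25577733, 1760.21832294])}
sample_box 0.65 227 192 [509. 254.   0.]
flap_tab 0.66 255 186 [413. 239. 124.]
flap_hinge 0.95 203 182 [568. 261. 120.]
mixer 0.72 259 470 [ 435. -635.    0.]
mixer 0.56 229 316 [ 515. -142.   -0.]
pad_top 0.6 223 311 [ 525. -126.   68.]
pad_top 0.59 258 477 [ 433. -638.   68.]
tray 0.56 239 388 [ 491. -371.    0.]
jar_middle_mid 0.72 151 213 [747. 189.  51.]
wash_bottle 0.58 148 272 [772.   8.   0.]
beaker 0.85 148 215 [768. 193.   0.]
tube_rack 0.91 153 344 [ 764. -223.    0.]
tube_rack 0.59 255 186 [419. 266.   0.]
```

View pics/scene0.png

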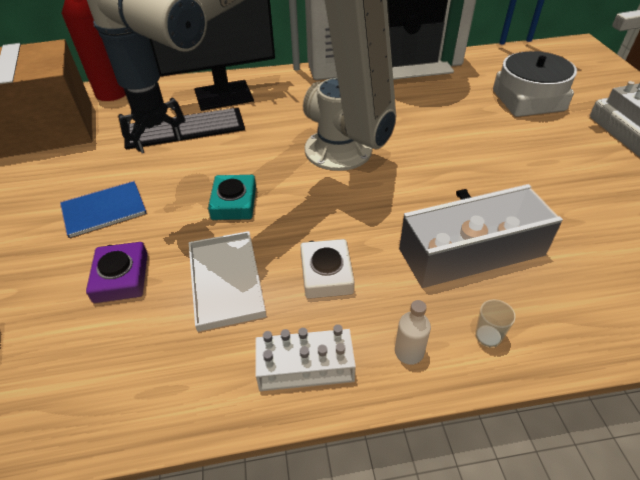

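View pics/top0.png

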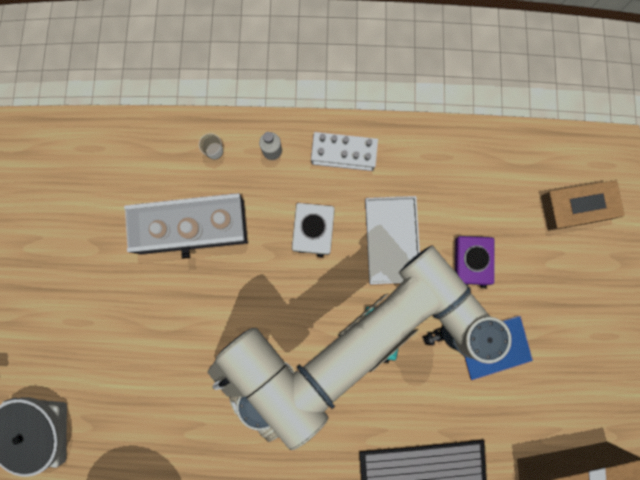

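The scene picture shows the white mixer at (327,268), with look-alikes in purple at (118,270) and teal at (233,195). The tray is at (225,280) and the box at (478,235). In the top picture the box is at (186,222), its tab at (186,253), and three caps are at (157,228), (188,226) and (220,218). The white mixer fits the description ("white touch mixer"); purple and teal are to be left alone. I'll confirm with a crop.

```bash
python3 - <<'E'
from h import *
from scipy.spatial.transform import Rotation as Ro
s=monitor.observe();print(Ro.from_rotvec(s["ee_rot"]).as_matrix().round(3))
im,d=camera("top");P=camera_params("top")
save(np.vstack([cv2.resize(im[180:270,110:340],None,fx=3,fy=3,interpolation=cv2.INTER_CUBIC)]),"crop1")
for t,z in [("sample_box",120),("flap_tab",124),("tray",25),("mixer",50)]:
    for q in outline_of(t,"top")[:3]:
        m=q["mask"].astype(np.uint8); c=max(cv2.findContours(m,0,1)[0],key=len)[:,0,:]
        w=np.array([atz(P,r,cc,z)[:2] for cc,r in c],np.float32)
        print(t,round(q["p"],2),np.round(q["extent"]),cv2.minAreaRect(w))
for r,c in [(228,157),(226,188),(218,220),(226,313),(240,400),(215,140)]:
    D=d[r,c];print(r,c,world(P,r,c,D).round())
im,d=camera("scene");P=camera_params("scene")
for q in recognise("jar_tall_mid","scene")[:5]: print(q)
for r,c in [(240,442),(223,477),(224,512),(262,326)]: print(world(P,r,c,d[r,c]).round())
E
```

```text
[[-0.423  0.    -0.906]
 [ 0.906 -0.    -0.423]
 [-0.    -1.    -0.   ]]
sample_box 0.73 [126. 195. 250. 256.] ((494.6450500488281, 247.38040161132812), (178.76376342773438, 369.7417907714844), 7.708281993865967)
sample_box 0.36 [197. 129. 223. 158.] ((746.05322265625, 186.9075927734375), (81.85310363769531, 73.33763885498047), 3.0801825523376465)
flap_tab 0.81 [124. 192. 240. 259.] ((493.1280517578125, 253.1922607421875), (178.01206970214844, 352.5442810058594), 8.029570579528809)
tray 0.76 [362. 197. 422. 284.] ((489.2242126464844, -380.5825500488281), (270.9922790527344, 163.48072814941406), 4.283641338348389)
mixer 0.87 [290. 203. 337. 257.] ((511.1903076171875, -131.70962524414062), (119.30644226074219, 162.56800842285156), 86.13643646240234)
mixer 0.45 [364. 308. 398. 363.] ((124.68368530273438, -383.77142333984375), (22.217233657836914, 53.76115036010742), 41.78124237060547)
228 157 [492. 333. 123.]
226 188 [501. 240. 122.]
218 220 [527. 144. 127.]
226 313 [ 518. -131.   67.]
240 400 [ 490. -408.   -4.]
215 140 [529. 386. 129.]
[568. 134. 125.]
[531. 234. 127.]
[548. 315. 125.]
[ 536. -137.   68.]
```

View pics/crop1.png

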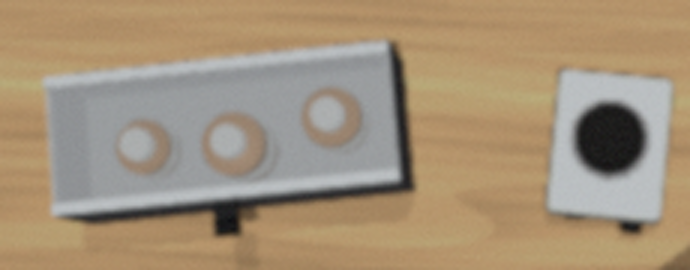

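The crop shows the box rim, the tab at (186,253) in the full picture, and the white mixer with its black pad at (313,226). I'll use that mixer.

```bash
python3 - <<'E'
from h import *
P=camera_params("top")
C=[atz(P,180+v/3,110+u/3,124)[:2] for u,v in [(45,80),(388,42),(402,185),(52,215)]]
print(np.round(C),np.mean(C,0))
for a,b in [(0,1),(3,2),(0,3),(1,2)]:
    e=C[a]-C[b];print(np.linalg.norm(e),np.degrees(np.arctan2(-e[0],e[1])),np.degrees(np.arctan2(e[1],e[0])))
print("tab",atz(P,253,186,124),"pad",atz(P,180+137/3,110+610/3,68))
E
```

```text
[[554. 436.]
 [601.  90.]
 [459.  70.]
 [418. 420.]] [507.92035945 253.95269967]
349.1516641342425 7.761036469016437 97.76103646901643
352.5297539752369 6.649953991055541 96.64995399105554
136.2458635550971 -83.28934002501741 6.71065997498259
143.06113163802152 -81.91286941643679 8.087130583563207
tab [420.1665266  241.06351868 124.        ] pad [ 519.10816714 -132.42211003   68.        ]
```

arm_command([
  [0,0,0,0,5.9,0],
  [0,0,0,0,5.9,0],
  [0,0,0,0,5.9,0],
  [0.98,0,-0.38,0,0,0],
  [0.98,0,-0.38,0,0,0],
  [0.98,0,-0.38,0,0,0],
  [0.98,0,-0.38,0,0,0],
  [0.98,0,-0.38,0,0,0],
  [0.98,0,-0.38,0,0,0],
  [0.98,0,-0.38,0,0,0],
  [0.98,0,-0.38,0,0,0],
  [0.98,0,-0.38,0,0,0],
  [0.98,0,-0.38,0,0,0],
  [0.98,0,-0.38,0,0,0],
  [0.98,0,-0.38,0,0,0],
  [0.98,0,-0.38,0,0,0],
  [0.98,0,-0.38,0,0,0],
  [0.98,0,-0.38,0,0,0],
  [0.98,0,-0.38,0,0,0],
  [0.98,0,-0.38,0,0,0],
])

```text
clock: 3.32
eef_pos: [361.1, 23.7, 253.7]
ee_rot: [-1.146, -1.304, 1.302]
ft_force: [1.1, -0.4, -0.6]
width: 85.7
```

arm_command([
  [0.98,0,-0.38,0,0,0],
  [0.98,0,-0.38,0,0,0],
  [0.98,0,-0.38,0,0,0],
  [0.98,0,-0.38,0,0,0],
  [0.98,0,-0.38,0,0,0],
  [0.98,0,-0.38,0,0,0],
  [0.98,0,-0.38,0,0,0],
  [0,0,0,0,0,0],
  [0,0,0,0,0,0],
])

```text
clock: 4.07
eef_pos: [414.1, 237.5, 252.6]
ee_rot: [-1.145, -1.303, 1.305]
ft_force: [-0.8, -0.3, -0.2]
width: 85.1
```

```bash
cat >> h.py <<'E'
from scipy.spatial.transform import Rotation as Ro
def go(target):
    s=monitor.observe();R=Ro.from_rotvec(s["ee_rot"]).as_matrix()
    print("t",round(s["clock"],1),"tcp",s["eef_pos"].round(1),"F",s["ft_force"].round(1),"w",round(s["width"],1),"tilt",R[:,1].round(3),"yaw",np.degrees(np.arctan2(-R[0,0],R[1,0])).round(2))
    if target is not None: print("units",(R.T@(np.array(target)-s["eef_pos"])/30).round(2))
E
python3 - <<'E'
from h import *
go([412,241,250])
im,d=camera("wrist");P=camera_params("wrist");save(im,"w1")
for t,z in [("flap_tab",124),("jar_short_mid",45),("jar_middle_mid",51),("jar_tall_mid",57),("flap_hinge",120)]:
    for q in pinpoint(t,"wrist")[:3]:
        r,c=q["point"];print(t,round(q["p"],2),int(r),int(c),atz(P,r,c,z).round())
E
```

```text
t 4.1 tcp [414.1 237.5 252.6] F [-0.8 -0.3 -0.2] w 85.1 tilt [-0.001 -0.001 -1.   ] yaw 7.42
units [0.12 0.09 0.05]
flap_tab 0.94 246 324 [420. 241. 124.]
flap_hinge 0.93 438 325 [584. 263. 120.]
```

View pics/w1.png

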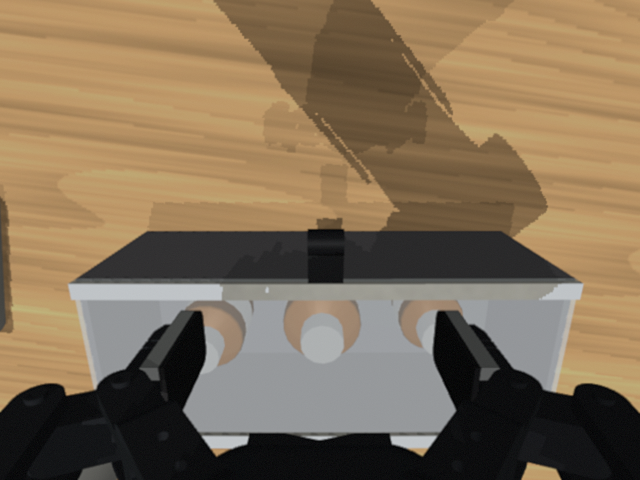

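The wrist picture shows the tab at (325,242), centred between the open fingers, with the three jars behind the front wall. Tab ≈ (418,241) and hinge ≈ (585,263), which are 168 mm apart as described.

arm_command([
  [0.1,0.2,-0.13,0,0,0],
  [0,0.6,0,0,0,0],
  [0,0.6,0,0,0,0],
  [0,0.6,0,0,0,0],
  [0,0.6,0,0,0,0],
  [0,0.6,0,0,0,0],
  [0,0.6,0,0,0,0],
  [0,0.4,0,0,0,0],
  [0,0,0,0,0,0],
  [0,0,0,0,0,0],
], hand=50)

```text
clock: 5.2
eef_pos: [417.6, 239.5, 127.0]
ee_rot: [-1.146, -1.302, 1.304]
ft_force: [0.1, 0.2, -0.2]
width: 50.4
```

arm_command([
  [0,0,0,0,0,0],
  [0,0,0,0,0,0],
  [0,0,0,0,0,0],
  [0,0,0,0,0,0],
  [0,0,0,0,0,0],
  [0,0,0,0,0,0],
  [0,0,0,0,0,0],
  [0,0,0,0,0,0],
], hand=10, squeeze=25)

```text
clock: 5.87
eef_pos: [418.0, 242.0, 128.7]
ee_rot: [-1.144, -1.307, 1.298]
ft_force: [-2.8, 5.8, 1.1]
width: 23.3
```

arm_command([
  [0,-0.42,-0.03,0,0,0],
  [0,-0.42,-0.06,0,0,0],
  [0,-0.41,-0.09,0,0,0],
  [0,-0.4,-0.12,0,0,0],
  [0,-0.39,-0.15,0,0,0],
  [0,-0.38,-0.18,0,0,0],
  [0,-0.37,-0.2,0,0,0],
  [0,-0.35,-0.23,0,0,0],
  [0,-0.33,-0.26,0,0,0],
  [0,-0.31,-0.28,0,0,0],
  [0,-0.29,-0.3,0,0,0],
  [0,-0.27,-0.33,0,0,0],
  [0,-0.24,-0.34,0,0,0],
  [0,-0.21,-0.36,0,0,0],
])

```text
clock: 7.03
eef_pos: [504.5, 253.4, 271.9]
ee_rot: [-1.142, -1.306, 1.3]
ft_force: [-1.8, 6.7, -2.5]
width: 23.5
```

arm_command([
  [0,-0.19,-0.38,0,0,0],
  [0,-0.16,-0.39,0,0,0],
  [0,-0.13,-0.4,0,0,0],
  [0,-0.1,-0.41,0,0,0],
  [0,-0.07,-0.41,0,0,0],
  [0,-0.03,-0.42,0,0,0],
  [0,0,-0.42,0,0,0],
  [0,0.03,-0.42,0,0,0],
  [0,0.06,-0.42,0,0,0],
  [0,0,0,0,0,0],
  [0,0,0,0,0,0],
])

```text
clock: 7.95
eef_pos: [614.7, 267.8, 289.8]
ee_rot: [-1.144, -1.309, 1.298]
ft_force: [-1.2, 7.3, 2.5]
width: 23.5
```

```bash
python3 - <<'E'
from h import *
go(None)
s=monitor.observe();g=s["eef_pos"]-[0,0,3]-np.array([585,263,120]);x=g@[.991,.13,0];print("r,theta",np.hypot(x,g[2]),np.arctan2(g[2],-x))
E
```

```text
t 8.0 tcp [614.7 267.8 289.8] F [-1.2  7.3  2.5] w 23.5 tilt [ 0.003  0.005 -1.   ] yaw 7.41
r,theta 169.4920208834553 1.7491471096319402
```

arm_command([
  [0,0.08,-0.35,0,0,0],
  [0,0,0,0,0,0],
  [0,0,0,0,0,0],
])

```text
clock: 8.2
eef_pos: [624.7, 269.2, 287.7]
ee_rot: [-1.144, -1.309, 1.299]
ft_force: [-1.7, 7.7, 2.8]
width: 23.5
```

arm_command([
  [0,0,0,0,0,0],
  [0,0,0,0,0,0],
  [0,0,0,0,0,0],
  [0,0,0,0,0,0],
  [0,0,0,0,0,0],
  [0,-0.5,0,0,0,0],
  [0,-0.7,0,0,0,0],
  [0,-0.7,0,0,0,0],
  [0,-0.2,0.7,0,0,0],
  [0,0,0.9,0,0,0],
  [0,0,0.9,0,0,0],
  [0,0,0.9,0,0,0],
  [0,0,0.9,0,0,0],
  [0,0,0.6,0,0,0],
  [0,0,0,0,0,0],
  [0,0,0,0,0,0],
], hand=60)

```text
clock: 9.53
eef_pos: [478.0, 247.4, 350.3]
ee_rot: [-1.146, -1.305, 1.302]
ft_force: [-0.2, -0.5, -1.2]
width: 59.7
```

```bash
cat > look.py <<'E'
from h import *
import sys
go(None)
im,d=camera("wrist");P=camera_params("wrist");save(im,sys.argv[1]);np.savez("w.npz",im=im,d=d,R=P["R"],t=P["t"])
hsv=cv2.cvtColor(im,cv2.COLOR_RGB2HSV)
# white caps: circles from depth height above box floor
v,u=np.mgrid[0:480:2,0:640:2];v=v.ravel();u=u.ravel();D=d[v,u]
f=240/np.tan(np.radians(P["fovy"])/2);K=np.array([[f,0,P["cx"]],[0,f,P["cy"]],[0,0,1]])
n=cv2.undistortPoints(np.c_[u,v].astype(float)[:,None],K,np.array([P["k1"],0,0,0],float))[:,0]
W=(np.c_[n*D[:,None],D]-P["t"])@np.array(P["R"])
H=np.full((240,320),0.);H.ravel()[:]=np.where(D>0,W[:,2],0)
sat=hsv[::2,::2,1];val=hsv[::2,::2,2]
for name,zt in [("short",85),("middle",97),("tall",109)]:
    m=((abs(H-zt)<4)&(sat<50)&(val>120)).astype(np.uint8)
    k,L,S,Ce=cv2.connectedComponentsWithStats(m)
    for i in range(1,k):
        if S[i,4]>60:
            w=W[(L==i).ravel()];w=w[:,:];(c,r)=cv2.minEnclosingCircle(w[:,:2].astype(np.float32))
            if 10<r<25: print(name,S[i,4],"circ",np.round(c,1),round(r,1),"med",np.median(w,0).round(1),"px",Ce[i]*2)
for t,z in [("jar_short_mid",45),("jar_middle_mid",51),("jar_tall_mid",57)]:
    for q in pinpoint(t,"wrist")[:3]:
        r,c=q["point"];print(t,round(q["p"],2),int(r),int(c),atz(P,r,c,z).round())
E
python3 look.py w2
```

```text
t 9.5 tcp [478.  247.4 350.3] F [-0.2 -0.5 -1.2] w 59.7 tilt [ 0.001  0.001 -1.   ] yaw 7.37
short 198 circ [501.8 351.3] 16.6 med [501.1 351.3  84.8] px [416.92929293 230.23232323]
middle 208 circ [536.6 154.4] 16.7 med [535.7 154.1  97. ] px [219.00961538 242.77884615]
tall 230 circ [504.8 251.8] 16.6 med [504.1 251.6 108.9] px [319.76521739 227.64347826]
jar_short_mid 0.73 219 409 [500. 352.  45.]
jar_middle_mid 0.8 231 227 [537. 152.  51.]
```

View pics/w2.png

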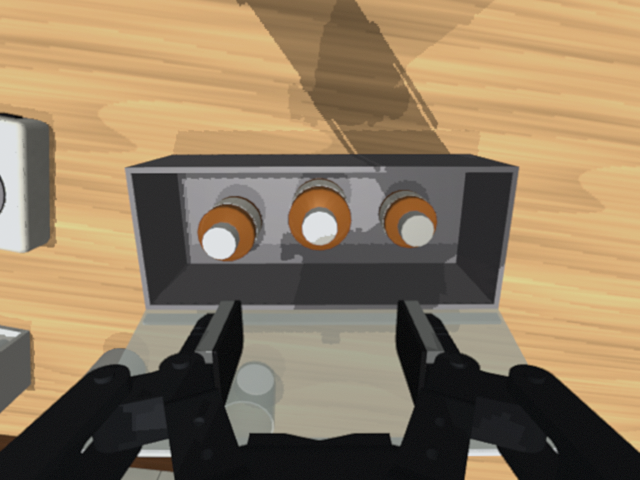

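The flap is standing open. The short cap is at px (417,230), the tall at (320,228) and the middle at (219,243), each matching its expected cap height. Next I'll check from depth how far ahead the fingertips are.

```bash
python3 - <<'E'
from h import *
z=np.load("w.npz");d=z["d"];P=camera_params("wrist")
for r,c in [(306,238),(312,236),(330,235),(306,402),(312,404),(320,420),(300,232)]: print(r,c,d[r,c],world(P,r,c,d[r,c]).round(1))
go([501.5,351.3,200])
E
```

```text
306 238 145.38937 [473.3 216.8 338.5]
312 236 142.57903 [474.1 216.8 341.7]
330 235 139.43933 [478.6 217.6 346.4]
306 402 141.3424 [464.  275.8 342.1]
312 404 138.02928 [464.5 275.8 345.7]
320 420 131.6517 [463.5 279.8 352.3]
300 232 398.65894 [591.  172.9 108. ]
t 9.7 tcp [479.2 247.8 348.6] F [-0.6 -0.1 -0.1] w 59.9 tilt [-0.001 -0.001 -1.   ] yaw 7.29
units [ 3.33  4.95 -1.18]
```

arm_command([
  [0.83,0.5,-0.3,0,0,0],
  [0.83,0.8,-0.3,0,0,0],
  [0.83,0.8,-0.3,0,0,0],
  [0.83,0.8,-0.28,0,0,0],
  [0,0.9,0,0,0,0],
  [0,0.9,0,0,0,0],
  [0,0.9,0,0,0,0],
  [0,0.8,0,0,0,0],
  [0,0.6,0,0,0,0],
  [0,0,0,0,0,0],
  [0,0,0,0,0,0],
])

```text
clock: 10.65
eef_pos: [501.2, 350.5, 138.2]
ee_rot: [-1.147, -1.3, 1.305]
ft_force: [0.2, 0.1, 1.6]
width: 60.2
```

```bash
python3 - <<'E'
from h import *
go([501.5,351.3,84])
E
python3 look.py w3
```

```text
t 10.7 tcp [501.2 350.5 138.2] F [0.2 0.1 1.6] w 60.2 tilt [-0.002 -0.003 -1.   ] yaw 7.3
units [ 0.03  1.81 -0.02]
t 10.7 tcp [501.2 350.5 138.2] F [0.2 0.1 1.6] w 60.2 tilt [-0.002 -0.003 -1.   ] yaw 7.3
short 918 circ [501.7 352.5] 16.9 med [500.2 352.3  87.1] px [322.11982571 280.17647059]
middle 112 circ [493.9 255. ] 12.0 med [490.1 259.3  97.1] px [112.64285714 245.07142857]
tall 1214 circ [504.3 251.8] 17.3 med [503.  253.1 110.8] px [ 84.84843493 281.01812191]
jar_short_mid 0.93 251 322 [500. 353.  45.]
jar_tall_mid 0.84 247 136 [507. 251.  57.]
```

arm_command([
  [0.04,0.6,0,0,0,0],
  [0,0.6,0,0,0,0],
  [0,0.4,0,0,0,0],
  [0,0.2,0,0,0,0],
  [0,0,0,0,0,0],
  [0,0,0,0,0,0],
])

```text
clock: 11.35
eef_pos: [501.3, 352.5, 86.3]
ee_rot: [-1.146, -1.304, 1.302]
ft_force: [0.2, -0.3, 0.3]
width: 60.0
```

arm_command([
  [0,0,0,0,0,0],
  [0,0,0,0,0,0],
  [0,0,0,0,0,0],
  [0,0,0,0,0,0],
  [0,0,0,0,0,0],
  [0,0,0,0,0,0],
  [0,0,0,0,0,0],
  [0,0,0,0,0,0],
], hand=20, squeeze=60)

```text
clock: 12.02
eef_pos: [501.5, 352.5, 86.8]
ee_rot: [-1.147, -1.305, 1.301]
ft_force: [-0.4, -1.4, 6.2]
width: 32.2
```

arm_command([
  [0,-0.3,0,0,0,0],
  [0,-0.6,0,0,0,0],
  [0,-0.8,0,0,0,0],
  [0,-0.8,0,0,0,0],
  [0,-0.8,0,0,0,0],
  [0,-0.8,0,0,0,0],
  [0,-0.8,0,0,0,0],
  [-0.4,-0.4,0.04,0,0,0],
  [-0.8,0,0.08,0,0,0],
  [-0.9,0,0.09,0,0,0],
  [-0.9,0,0.09,0,0,0],
  [-0.9,0,0.09,0,0,0],
  [-0.9,0,0.09,0,0,0],
  [-0.9,0,0.09,0,0,0],
  [-0.9,0,0.09,0,0,0],
  [-0.9,0,0.09,0,0,0],
  [-0.9,0,0.09,0,0,0],
  [-0.9,0,0.09,0,0,0],
  [-0.9,0,0.09,0,0,0],
  [-0.9,0,0.09,0,0,0],
])

```text
clock: 13.68
eef_pos: [509.2, 16.0, 243.9]
ee_rot: [-1.145, -1.302, 1.303]
ft_force: [0.5, 0.9, -1.7]
width: 32.2
```

arm_command([
  [-0.8,0,0.08,0,0,0],
  [-0.7,0,0.08,0,0,0],
  [-0.5,0,0.05,0,0,0],
  [0,0,0,0,0,0],
  [0,0,0,0,0,0],
])

```text
clock: 14.1
eef_pos: [510.9, -43.4, 243.9]
ee_rot: [-1.146, -1.301, 1.302]
ft_force: [0.0, 1.3, -2.3]
width: 32.0
```

```bash
python3 - <<'E'
from h import *
go([519,-132,250])
im,d=camera("wrist");P=camera_params("wrist");save(im,"w4")
for q in pinpoint("pad_top","wrist")[:3]:
    r,c=q["point"];print(round(q["p"],2),int(r),int(c),atz(P,r,c,68).round())
im,d=camera("scene");save(im[150:330,200:400].repeat(3,0).repeat(3,1),"s4")
E
```

```text
t 14.1 tcp [510.9 -43.4 243.9] F [ 0.   1.3 -2.3] w 32.0 tilt [-0.001  0.    -1.   ] yaw 7.21
units [-2.96 -0.21  0.1 ]
0.6 223 204 [ 526. -131.   68.]
```

View pics/w4.png

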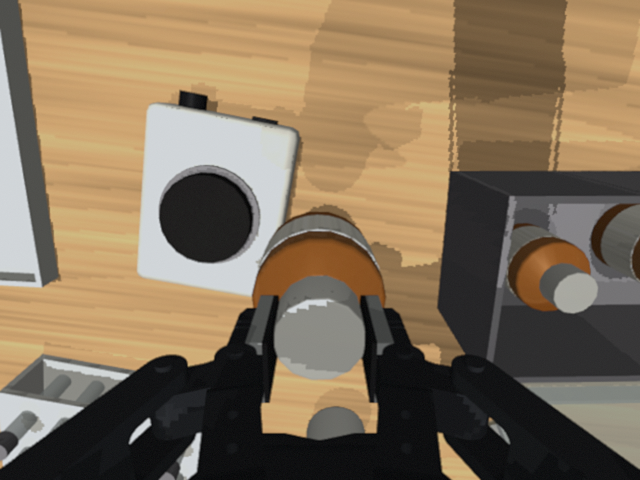

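The wrist picture shows the jar hanging upright from its cap at (320,335), and the white mixer's pad centred near (206,217). I'll compute the pad centre from the dark pixels.

```bash
python3 - <<'E'
from h import *
im=cv2.imread("pics/w4.png");P=camera_params("wrist")
m=(im.max(2)<60).astype(np.uint8);k,L,S,C=cv2.connectedComponentsWithStats(m)
i=L[217,206];c=cv2.findContours((L==i).astype(np.uint8),0,1)[0][0][:,0,:]
w=np.array([atz(P,r,cc,68)[:2] for cc,r in c],np.float32);cc,r=cv2.minEnclosingCircle(w);print(S[i],cc,r)
go([*cc,200])
E
```

```text
[ 160  173   93   89 6494] (522.113525390625, -129.50140380859375) 36.83000946044922
t 14.2 tcp [511.4 -42.1 244.1] F [ 0.3  0.3 -1.6] w 32.1 tilt [-0.  0. -1.] yaw 7.36
units [-2.94  1.47  0.02]
```

arm_command([
  [-0.5,0,0,0,0,0],
  [-0.9,0,0.02,0,0,0],
  [-0.9,0,0.02,0,0,0],
  [-0.5,0.2,0,0,0,0],
  [-0.18,0.5,0.02,0,0,0],
  [0,0.7,0,0,0,0],
  [0,0.7,0,0,0,0],
  [0,0.5,0,0,0,0],
  [0,0.35,0,0,0,0],
  [0,0,0,0,0,0],
  [0,0,0,0,0,0],
])

```text
clock: 15.17
eef_pos: [521.2, -131.0, 155.6]
ee_rot: [-1.145, -1.303, 1.304]
ft_force: [0.1, 0.3, -1.8]
width: 32.0
```

arm_command([
  [0,0.12,0,0,0,0],
  [0,0.12,0,0,0,0],
  [0,0.12,0,0,0,0],
  [0,0,0,0,0,0],
  [0,0,0,0,0,0],
])

```text
clock: 15.58
eef_pos: [522.1, -131.5, 146.0]
ee_rot: [-1.148, -1.305, 1.302]
ft_force: [0.8, 0.6, 3.8]
width: 31.9
```

arm_command([
  [0,0.1,0,0,0,0],
  [0,0.1,0,0,0,0],
  [0,0.05,0,0,0,0],
  [0,0,0,0,0,0],
  [0,0,0,0,0,0],
])

```text
clock: 16.0
eef_pos: [522.4, -131.6, 139.6]
ee_rot: [-1.149, -1.306, 1.302]
ft_force: [-1.2, 1.7, 10.0]
width: 32.1
```

arm_command([
  [0,0.06,0,0,0,0],
  [0,0.04,0,0,0,0],
  [0,0,0,0,0,0],
  [0,0,0,0,0,0],
])

```text
clock: 16.33
eef_pos: [522.8, -131.7, 139.3]
ee_rot: [-1.151, -1.308, 1.302]
ft_force: [-7.0, 4.5, 25.0]
width: 32.1
```

arm_command([
  [0,0,0,0,0,0],
  [0,0,0,0,0,0],
  [0,0,0,0,0,0],
  [0,0,0,0,0,0],
  [0,0,0,0,0,0],
  [0,0,0,0,0,0],
  [0,0,0,0,0,0],
  [0,0,0,0,0,0],
  [0,0,0,0,0,0],
  [0,0,0,0,0,0],
  [0,0,0,0,0,0],
  [0,0,0,0,0,0],
  [0,0,0,0,0,0],
  [0,0,0,0,0,0],
  [0,0,0,0,0,0],
  [0,0,0,0,0,0],
  [0,0,0,0,0,0],
  [0,0,0,0,0,0],
  [0,0,0,0,0,0],
  [0,0,0,0,0,0],
])

```text
clock: 18.0
eef_pos: [522.8, -131.8, 139.3]
ee_rot: [-1.151, -1.308, 1.302]
ft_force: [-6.2, 5.1, 25.3]
width: 32.3
```

arm_command([
  [0,-0.2,0,0,0,0],
  [0,-0.3,0,0,0,0],
  [0,-0.6,0,0,0,0],
  [0,-0.7,0,0,0,0],
  [0,-0.7,0,0,0,0],
  [-0.7,-0.2,0,0,0,0],
  [-0.9,0,0,0,0,0],
  [-0.9,0,0,0,0,0],
  [-0.9,0,0,0,0,0],
  [-0.6,0,0,0,0,0],
  [0,0,0,0,0,0],
])

```text
clock: 18.92
eef_pos: [535.8, -253.5, 214.1]
ee_rot: [-1.145, -1.298, 1.302]
ft_force: [0.3, 0.9, -2.8]
width: 31.7
```

```bash
python3 - <<'E'
from h import *
go([560,-385,200])
im,d=camera("top");P=camera_params("top");save(cv2.resize(im[180:300,280:480],None,fx=4,fy=4),"t5")
E
```

```text
t 18.9 tcp [ 535.8 -253.5  214.1] F [ 0.3  0.9 -2.8] w 31.7 tilt [-0.003 -0.    -1.   ] yaw 7.14
units [-4.45  0.47 -0.26]
```

View pics/t5.png

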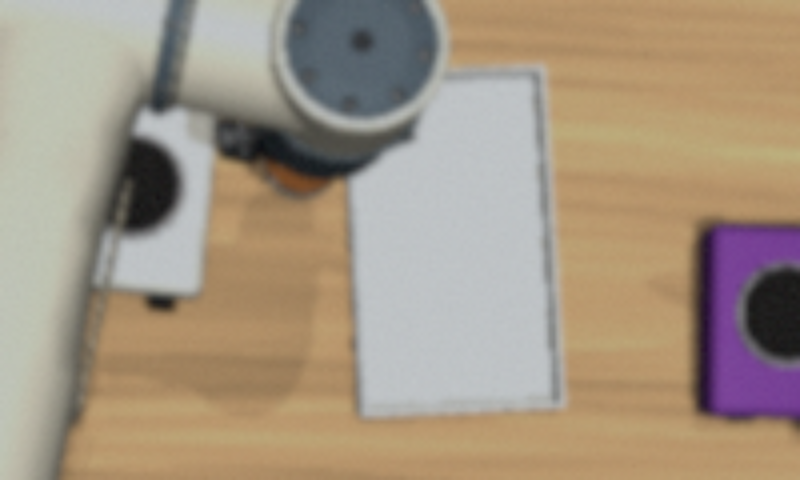

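The crop shows the empty tray, its right edge at x≈547–563 and its bottom edge at y≈410. That agrees with the mask fit: centre (489,-381), yaw ≈4°. I'll place the short jar at the far end.

arm_command([
  [-0.6,0,-0.06,0,0,0],
  [-0.9,0,-0.1,0,0,0],
  [-0.9,0,-0.1,0,0,0],
  [-0.9,0.2,-0.1,0,0,0],
  [-0.6,0.5,-0.06,0,0,0],
  [-0.27,0.8,0,0,0,0],
  [0,0.8,0,0,0,0],
  [0,0.7,0,0,0,0],
  [0,0.5,0,0,0,0],
  [0,0.3,0,0,0,0],
  [0,0.2,0,0,0,0],
  [0,0,0,0,0,0],
  [0,0,0,0,0,0],
])

```text
clock: 20.05
eef_pos: [565.4, -373.0, 96.3]
ee_rot: [-1.147, -1.303, 1.303]
ft_force: [0.2, -1.0, -2.1]
width: 31.9
```

arm_command([
  [0,0.15,0,0,0,0],
  [0,0.1,0,0,0,0],
  [0,0.05,0,0,0,0],
  [0,0,0,0,0,0],
  [0,0,0,0,0,0],
])

```text
clock: 20.47
eef_pos: [565.2, -373.1, 86.9]
ee_rot: [-1.147, -1.303, 1.303]
ft_force: [-0.1, -0.7, 0.9]
width: 32.2
```

arm_command([
  [0,0,0,0,0,0],
  [0,0,0,0,0,0],
  [0,0,0,0,0,0],
  [0,0,0,0,0,0],
  [0,0,0,0,0,0],
  [0,-0.3,0,0,0,0],
  [0,-0.7,0,0,0,0],
  [0,-0.8,0,0,0,0],
  [0,-0.8,0,0,0,0],
  [0,-0.8,0,0,0,0],
  [0.5,-0.8,0,0,0,0],
  [0.9,-0.8,-0.05,0,0,0],
  [0.9,-0.5,-0.05,0,0,0],
  [0.95,0,-0.05,0,0,0],
  [0.95,0,-0.05,0,0,0],
  [0.95,0,-0.05,0,0,0],
  [0.95,0,-0.05,0,0,0],
  [0.95,0,-0.05,0,0,0],
  [0.95,0,-0.05,0,0,0],
  [0.95,0,-0.05,0,0,0],
], hand=60)

```text
clock: 22.13
eef_pos: [543.9, -103.8, 252.5]
ee_rot: [-1.147, -1.304, 1.302]
ft_force: [0.9, -0.1, 0.7]
width: 60.3
```

arm_command([
  [0.95,0,-0.05,0,0,0],
  [0.95,0,-0.05,0,0,0],
  [0.95,0,-0.05,0,0,0],
  [0.95,0,-0.05,0,0,0],
  [0.95,0,-0.05,0,0,0],
  [0.95,0,-0.05,0,0,0],
  [0.95,0,-0.05,0,0,0],
  [0.9,0,-0.05,0,0,0],
  [0.6,0,0,0,0,0],
  [0,0,0,0,0,0],
  [0,0,0,0,0,0],
])

```text
clock: 23.05
eef_pos: [524.8, 139.7, 252.2]
ee_rot: [-1.145, -1.305, 1.304]
ft_force: [-0.0, -0.3, -0.9]
width: 60.1
```

```bash
python3 look.py w5; python3 - <<'E'
from h import *
im,d=camera("scene");save(im,"s5")
E
```

```text
t 23.1 tcp [524.8 139.7 252.2] F [-0.  -0.3 -0.9] w 60.1 tilt [ 0.001  0.    -1.   ] yaw 7.43
middle 382 circ [535.9 153.1] 16.5 med [535.4 153.   97.5] px [336.36125654 241.87958115]
tall 428 circ [505.1 250.4] 16.7 med [504.4 250.2 109.5] px [481.85046729 221.93925234]
tall 122 circ [754.4  25.3] 20.3 med [747.   26.5 109.1] px [156.2295082  461.80327869]
jar_short_mid 0.72 227 332 [539. 153.  45.]
jar_short_mid 0.46 154 32 [ 508. -102.   45.]
jar_middle_mid 0.61 226 333 [537. 153.  51.]
jar_tall_mid 0.89 206 457 [505. 251.  57.]
```

View pics/s5.png

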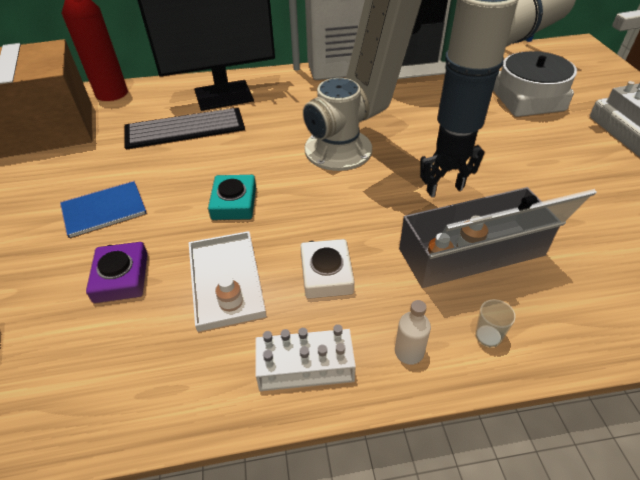

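The scene picture shows the short jar upright in the tray at (229,293), the flap open, and the middle and tall jars still in place. Next is the middle jar at (535.9,153.1).

arm_command([
  [0.2,0.3,-0.21,0,0,0],
  [0.2,0.7,-0.21,0,0,0],
  [0,0.9,0,0,0,0],
  [0,0.9,0,0,0,0],
  [0,0.9,0,0,0,0],
  [0,0.6,0,0,0,0],
  [0,0.4,0,0,0,0],
  [0,0.25,0,0,0,0],
  [0,0,0,0,0,0],
  [0,0,0,0,0,0],
])

```text
clock: 24.13
eef_pos: [536.2, 152.4, 103.0]
ee_rot: [-1.146, -1.302, 1.303]
ft_force: [-0.1, 0.3, 0.5]
width: 60.0
```

```bash
python3 - <<'E'
from h import *
go([535.9,153.1,99.5])
E
```

```text
t 24.1 tcp [536.2 152.4 103. ] F [-0.1  0.3  0.5] w 60.0 tilt [-0. -0. -1.] yaw 7.32
units [0.02 0.12 0.01]
```

arm_command([
  [0.02,0.11,0,0,0,0],
  [0,0,0,0,0,0],
  [0,0,0,0,0,0],
])

```text
clock: 24.38
eef_pos: [536.1, 153.3, 100.3]
ee_rot: [-1.146, -1.304, 1.302]
ft_force: [0.7, -0.5, 0.1]
width: 60.1
```

arm_command([
  [0,0,0,0,0,0],
  [0,0,0,0,0,0],
  [0,0,0,0,0,0],
  [0,0,0,0,0,0],
  [0,0,0,0,0,0],
  [0,0,0,0,0,0],
  [0,0,0,0,0,0],
  [0,0,0,0,0,0],
], hand=20)

```text
clock: 25.05
eef_pos: [536.2, 153.4, 100.4]
ee_rot: [-1.146, -1.304, 1.302]
ft_force: [-0.3, 1.9, 4.6]
width: 31.5
```

arm_command([
  [0,-0.3,0,0,0,0],
  [0,-0.6,0,0,0,0],
  [0,-0.8,0,0,0,0],
  [0,-0.8,0,0,0,0],
  [0,-0.9,0,0,0,0],
  [0,-0.9,0,0,0,0],
  [-0.3,-0.7,0.05,0,0,0],
  [-0.7,-0.2,0.13,0,0,0],
  [-0.9,0,0.16,0,0,0],
  [-0.9,0,0.16,0,0,0],
  [-0.9,0,0.16,0,0,0],
  [-0.9,0,0.16,0,0,0],
  [-0.9,0,0.16,0,0,0],
  [-0.9,0,0.16,0,0,0],
  [-0.9,0,0.16,0,0,0],
  [-0.9,0,0.16,0,0,0],
  [-0.7,0,0.16,0,0,0],
  [-0.4,0,0.08,0,0,0],
  [0,0,0,0,0,0],
  [0,0,0,0,0,0],
])

```text
clock: 26.72
eef_pos: [520.3, -130.2, 255.1]
ee_rot: [-1.145, -1.301, 1.302]
ft_force: [-0.5, 0.5, -2.8]
width: 31.8
```

```bash
python3 - <<'E'
from h import *
go([521.5,-130.5,168])
E
```

```text
t 26.7 tcp [ 520.3 -130.2  255.1] F [-0.5  0.5 -2.8] w 31.8 tilt [-0.001  0.001 -1.   ] yaw 7.25
units [-0.02  2.9  -0.04]
```

arm_command([
  [0,0.4,-0.03,0,0,0],
  [0,0.7,0,0,0,0],
  [0,0.7,0,0,0,0],
  [0,0.6,0,0,0,0],
  [0,0.4,0,0,0,0],
  [0,0.15,0,0,0,0],
  [0,0.12,0,0,0,0],
  [0,0.12,0,0,0,0],
  [0,0,0,0,0,0],
  [0,0,0,0,0,0],
])

```text
clock: 27.55
eef_pos: [522.2, -129.7, 161.1]
ee_rot: [-1.147, -1.304, 1.302]
ft_force: [-1.5, 1.7, 1.2]
width: 31.6
```

arm_command([
  [0,0.1,0,0,0,0],
  [0,0.1,0,0,0,0],
  [0,0.08,0,0,0,0],
  [0,0,0,0,0,0],
  [0,0,0,0,0,0],
])

```text
clock: 27.97
eef_pos: [522.6, -130.0, 153.4]
ee_rot: [-1.149, -1.305, 1.302]
ft_force: [-1.9, 3.5, 8.0]
width: 31.9
```

arm_command([
  [0,0.06,0,0,0,0],
  [0,0.05,0,0,0,0],
  [0,0,0,0,0,0],
  [0,0,0,0,0,0],
])

```text
clock: 28.3
eef_pos: [523.2, -130.1, 153.0]
ee_rot: [-1.151, -1.308, 1.302]
ft_force: [-8.2, 6.3, 25.4]
width: 31.8
```

arm_command([
  [0,0,0,0,0,0],
  [0,0,0,0,0,0],
  [0,0,0,0,0,0],
  [0,0,0,0,0,0],
  [0,0,0,0,0,0],
  [0,0,0,0,0,0],
  [0,0,0,0,0,0],
  [0,0,0,0,0,0],
  [0,0,0,0,0,0],
  [0,0,0,0,0,0],
  [0,0,0,0,0,0],
  [0,0,0,0,0,0],
  [0,0,0,0,0,0],
  [0,0,0,0,0,0],
  [0,0,0,0,0,0],
  [0,0,0,0,0,0],
  [0,0,0,0,0,0],
  [0,0,0,0,0,0],
  [0,0,0,0,0,0],
  [0,0,0,0,0,0],
])

```text
clock: 29.97
eef_pos: [523.2, -130.0, 153.0]
ee_rot: [-1.151, -1.308, 1.302]
ft_force: [-8.3, 6.3, 24.4]
width: 31.8
```

arm_command([
  [0,-0.2,0,0,0,0],
  [0,-0.3,0,0,0,0],
  [0,-0.6,0,0,0,0],
  [0,-0.7,0,0,0,0],
  [0,-0.7,0,0,0,0],
  [-0.6,-0.2,0.15,0,0,0],
  [-0.9,0,0.25,0,0,0],
  [-0.9,0,0.25,0,0,0],
  [-0.9,0,0.25,0,0,0],
  [-0.9,0,0.25,0,0,0],
  [-0.9,0,0.25,0,0,0],
  [-0.9,0,0.25,0,0,0],
  [-0.9,0,0.25,0,0,0],
  [-0.8,0,0.2,0,0,0],
  [-0.4,0,0.1,0,0,0],
  [0,0,0,0,0,0],
  [0,0,0,0,0,0],
])

```text
clock: 31.38
eef_pos: [486.9, -379.7, 228.2]
ee_rot: [-1.145, -1.301, 1.301]
ft_force: [0.7, -0.3, -2.8]
width: 31.5
```

```bash
python3 - <<'E'
from h import *
go([487,-381,108])
E
```

```text
t 31.4 tcp [ 486.9 -379.7  228.2] F [ 0.7 -0.3 -2.8] w 31.5 tilt [-0.001  0.001 -1.   ] yaw 7.24
units [-0.05  4.01 -0.  ]
```

arm_command([
  [-0.05,0.3,0,0,0,0],
  [0,0.7,0,0,0,0],
  [0,0.9,0,0,0,0],
  [0,0.8,0,0,0,0],
  [0,0.6,0,0,0,0],
  [0,0.4,0,0,0,0],
  [0,0.25,0,0,0,0],
  [0,0,0,0,0,0],
  [0,0,0,0,0,0],
])

```text
clock: 32.13
eef_pos: [487.7, -380.5, 111.0]
ee_rot: [-1.146, -1.303, 1.304]
ft_force: [-0.2, 0.6, -2.7]
width: 32.3
```

arm_command([
  [0,0.15,0,0,0,0],
  [0,0.1,0,0,0,0],
  [0,0.06,0,0,0,0],
  [0,0,0,0,0,0],
  [0,0,0,0,0,0],
])

```text
clock: 32.55
eef_pos: [487.4, -381.0, 101.6]
ee_rot: [-1.146, -1.303, 1.303]
ft_force: [-0.0, 0.3, -1.6]
width: 31.9
```

arm_command([
  [0,0.04,0,0,0,0],
  [0,0,0,0,0,0],
  [0,0,0,0,0,0],
])

```text
clock: 32.8
eef_pos: [487.5, -381.0, 100.5]
ee_rot: [-1.147, -1.303, 1.303]
ft_force: [0.4, 0.3, -1.9]
width: 32.0
```

arm_command([
  [0,0,0,0,0,0],
  [0,0,0,0,0,0],
  [0,0,0,0,0,0],
  [0,0,0,0,0,0],
  [0,0,0,0,0,0],
  [0,-0.3,0,0,0,0],
  [0,-0.7,0,0,0,0],
  [0,-0.8,0,0,0,0],
  [0,-0.8,0,0,0,0],
  [0,-0.8,0,0,0,0],
  [0.5,-0.8,-0.06,0,0,0],
  [0.9,-0.8,-0.12,0,0,0],
  [0.95,-0.5,-0.12,0,0,0],
  [0.95,0,-0.12,0,0,0],
  [0.95,0,-0.12,0,0,0],
  [0.95,0,-0.12,0,0,0],
  [0.95,0,-0.12,0,0,0],
  [0.95,0,-0.12,0,0,0],
  [0.95,0,-0.12,0,0,0],
  [0.95,0,-0.12,0,0,0],
], hand=60)

```text
clock: 34.47
eef_pos: [486.6, -107.5, 266.3]
ee_rot: [-1.147, -1.304, 1.302]
ft_force: [1.0, 0.6, 0.1]
width: 59.9
```

arm_command([
  [0.95,0,-0.12,0,0,0],
  [0.95,0,-0.12,0,0,0],
  [0.95,0,-0.12,0,0,0],
  [0.95,0,-0.12,0,0,0],
  [0.95,0,-0.12,0,0,0],
  [0.95,0,-0.12,0,0,0],
  [0.95,0,-0.12,0,0,0],
  [0.95,0,-0.12,0,0,0],
  [0.95,0,-0.12,0,0,0],
  [0.95,0,-0.12,0,0,0],
  [0.95,0,-0.12,0,0,0],
  [0.7,0,-0.1,0,0,0],
  [0.4,0,0,0,0,0],
  [0,0,0,0,0,0],
  [0,0,0,0,0,0],
])

```text
clock: 35.72
eef_pos: [484.8, 240.4, 265.6]
ee_rot: [-1.146, -1.304, 1.303]
ft_force: [-0.7, -0.3, 0.2]
width: 60.0
```

```bash
python3 look.py w6; python3 - <<'E'
from h import *
im,d=camera("scene");save(im,"s6")
E
```

```text
t 35.7 tcp [484.8 240.4 265.6] F [-0.7 -0.3  0.2] w 60.0 tilt [ 0. -0. -1.] yaw 7.38
tall 331 circ [534.8 282. ] 16.6 med [534.  281.5 109.7] px [364.6223565  292.82175227]
```

View pics/s6.png

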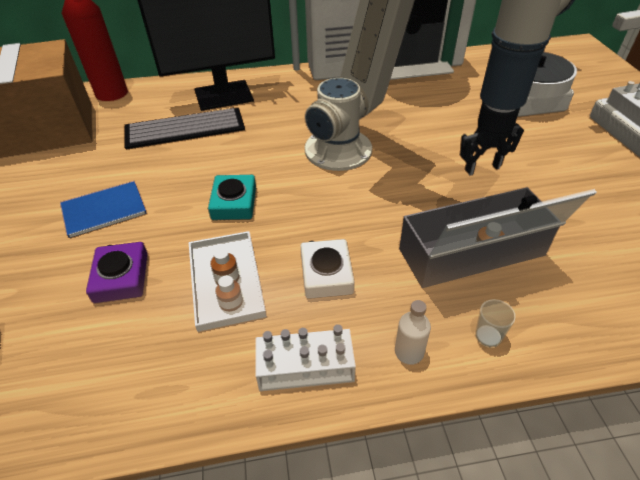

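The scene picture shows the short and middle jars upright in the tray at (228,292) and (224,265), and the flap still open. The tall jar has been knocked to (534.8,282), so I'll re-aim for it.

arm_command([
  [0.29,0,-0.46,0,0,0],
  [0.29,0.1,-0.46,0,0,0],
  [0.29,0.2,-0.46,0,0,0],
  [0.29,0.5,-0.45,0,0,0],
  [0,0.8,0,0,0,0],
  [0,0.9,0,0,0,0],
  [0,0.9,0,0,0,0],
  [0,0.7,0,0,0,0],
  [0,0,0,0,0,0],
  [0,0,0,0,0,0],
])

```text
clock: 36.8
eef_pos: [534.9, 280.9, 142.0]
ee_rot: [-1.147, -1.301, 1.304]
ft_force: [0.8, 0.4, 0.3]
width: 59.8
```

```bash
python3 look.py w7; python3 - <<'E'
from h import *
go([534.8,282,112.5])
E
```

```text
t 36.8 tcp [534.9 280.9 142. ] F [0.8 0.4 0.3] w 59.8 tilt [-0.001 -0.002 -1.   ] yaw 7.3
middle 88 circ [528.2 282.8] 14.8 med [520.2 281.3  96.6] px [322.79545455 259.29545455]
tall 1120 circ [535.2 283.3] 16.9 med [533.5 283.1 111.1] px [323.07857143 298.16607143]
t 37.0 tcp [536.  282.4 144.5] F [ 0.7  0.1 -0.6] w 59.7 tilt [ 0.003  0.002 -1.   ] yaw 7.32
units [-0.01  1.07  0.04]
```

arm_command([
  [0.02,0.4,0,0,0,0],
  [0,0.4,0,0,0,0],
  [0,0.2,0,0,0,0],
  [0,0,0,0,0,0],
  [0,0,0,0,0,0],
])

```text
clock: 37.42
eef_pos: [535.2, 282.6, 113.0]
ee_rot: [-1.146, -1.304, 1.302]
ft_force: [0.6, 0.2, 0.7]
width: 59.6
```

arm_command([
  [0,0,0,0,0,0],
  [0,0,0,0,0,0],
  [0,0,0,0,0,0],
  [0,0,0,0,0,0],
  [0,0,0,0,0,0],
  [0,0,0,0,0,0],
  [0,0,0,0,0,0],
  [0,0,0,0,0,0],
], hand=20)

```text
clock: 38.08
eef_pos: [535.7, 282.8, 113.6]
ee_rot: [-1.147, -1.305, 1.301]
ft_force: [-0.1, -0.9, 5.8]
width: 31.9
```

arm_command([
  [0,-0.3,0,0,0,0],
  [0,-0.6,0,0,0,0],
  [0,-0.8,0,0,0,0],
  [0,-0.9,0,0,0,0],
  [0,-0.9,0,0,0,0],
  [0,-0.9,0,0,0,0],
  [-0.3,-0.7,0.05,0,0,0],
  [-0.7,0,0.12,0,0,0],
  [-0.9,0,0.15,0,0,0],
  [-0.9,0,0.15,0,0,0],
  [-0.9,0,0.15,0,0,0],
  [-0.9,0,0.15,0,0,0],
  [-0.9,0,0.15,0,0,0],
  [-0.9,0,0.15,0,0,0],
  [-0.9,0,0.15,0,0,0],
  [-0.9,0,0.15,0,0,0],
  [-0.9,0,0.15,0,0,0],
  [-0.9,0,0.15,0,0,0],
  [-0.9,0,0.15,0,0,0],
  [-0.9,0,0.15,0,0,0],
])

```text
clock: 39.75
eef_pos: [520.5, -77.3, 264.9]
ee_rot: [-1.144, -1.302, 1.303]
ft_force: [0.6, 0.4, -2.7]
width: 31.7
```

arm_command([
  [-0.8,0,0.13,0,0,0],
  [-0.6,0,0.1,0,0,0],
  [-0.3,0,0.05,0,0,0],
  [0,0,0,0,0,0],
  [0,0,0,0,0,0],
])

```text
clock: 40.17
eef_pos: [519.3, -127.7, 264.9]
ee_rot: [-1.145, -1.302, 1.302]
ft_force: [-0.0, -0.2, -2.1]
width: 31.5
```

```bash
python3 - <<'E'
from h import *
go([521.5,-130.5,178])
E
```

```text
t 40.2 tcp [ 519.3 -127.7  264.9] F [-0.  -0.2 -2.1] w 31.5 tilt [-0.001  0.001 -1.   ] yaw 7.27
units [-0.11  2.9  -0.06]
```

arm_command([
  [-0.1,0.4,-0.05,0,0,0],
  [0,0.7,0,0,0,0],
  [0,0.7,0,0,0,0],
  [0,0.6,0,0,0,0],
  [0,0.3,0,0,0,0],
  [0,0.15,0,0,0,0],
  [0,0.1,0,0,0,0],
  [0,0.1,0,0,0,0],
  [0,0,0,0,0,0],
  [0,0,0,0,0,0],
])

```text
clock: 41.0
eef_pos: [522.0, -130.5, 175.0]
ee_rot: [-1.147, -1.304, 1.302]
ft_force: [-1.2, 0.9, 1.2]
width: 31.8
```

arm_command([
  [0,0.1,0,0,0,0],
  [0,0.1,0,0,0,0],
  [0,0.06,0,0,0,0],
  [0,0,0,0,0,0],
  [0,0,0,0,0,0],
])

```text
clock: 41.42
eef_pos: [522.4, -130.7, 167.6]
ee_rot: [-1.149, -1.305, 1.302]
ft_force: [-2.8, 2.5, 8.9]
width: 32.0
```

arm_command([
  [0,0.06,0,0,0,0],
  [0,0.05,0,0,0,0],
  [0,0,0,0,0,0],
  [0,0,0,0,0,0],
])

```text
clock: 41.75
eef_pos: [522.9, -130.9, 166.5]
ee_rot: [-1.151, -1.307, 1.302]
ft_force: [-5.6, 4.6, 18.2]
width: 31.9
```

arm_command([
  [0,0,0,0,0,0],
  [0,0,0,0,0,0],
  [0,0,0,0,0,0],
  [0,0,0,0,0,0],
  [0,0,0,0,0,0],
  [0,0,0,0,0,0],
  [0,0,0,0,0,0],
  [0,0,0,0,0,0],
  [0,0,0,0,0,0],
  [0,0,0,0,0,0],
  [0,0,0,0,0,0],
  [0,0,0,0,0,0],
  [0,0,0,0,0,0],
  [0,0,0,0,0,0],
  [0,0,0,0,0,0],
  [0,0,0,0,0,0],
  [0,0,0,0,0,0],
  [0,0,0,0,0,0],
  [0,0,0,0,0,0],
  [0,0,0,0,0,0],
])

```text
clock: 43.42
eef_pos: [522.8, -130.9, 166.4]
ee_rot: [-1.151, -1.307, 1.302]
ft_force: [-4.6, 3.5, 18.8]
width: 31.6
```

arm_command([
  [0,-0.2,0,0,0,0],
  [0,-0.3,0,0,0,0],
  [0,-0.6,0,0,0,0],
  [0,-0.7,0,0,0,0],
  [0,-0.7,0,0,0,0],
  [-0.5,-0.2,0.3,0,0,0],
  [-0.8,0,0.5,0,0,0],
  [-0.9,0,0.55,0,0,0],
  [-0.9,0,0.55,0,0,0],
  [-0.9,0,0.55,0,0,0],
  [-0.9,0,0.55,0,0,0],
  [-0.9,0,0.55,0,0,0],
  [-0.9,0,0.55,0,0,0],
  [-0.8,0,0.45,0,0,0],
  [-0.5,0,0.3,0,0,0],
  [0,0,0,0,0,0],
  [0,0,0,0,0,0],
])

```text
clock: 44.83
eef_pos: [407.1, -387.8, 242.8]
ee_rot: [-1.146, -1.301, 1.301]
ft_force: [0.1, 1.1, -3.0]
width: 31.6
```

```bash
python3 - <<'E'
from h import *
go([409,-386,120])
im,d=camera("top");save(cv2.resize(im[180:300,280:480],None,fx=4,fy=4),"t7")
E
```

```text
t 44.8 tcp [ 407.1 -387.8  242.8] F [ 0.1  1.1 -3. ] w 31.6 tilt [-0.001  0.001 -1.   ] yaw 7.2
units [ 0.05  4.09 -0.07]
```

arm_command([
  [0.05,0.3,-0.05,0,0,0],
  [0,0.7,0,0,0,0],
  [0,0.9,0,0,0,0],
  [0,0.8,0,0,0,0],
  [0,0.6,0,0,0,0],
  [0,0.4,0,0,0,0],
  [0,0.3,0,0,0,0],
  [0,0,0,0,0,0],
  [0,0,0,0,0,0],
])

```text
clock: 45.63
eef_pos: [409.3, -385.0, 123.6]
ee_rot: [-1.145, -1.303, 1.304]
ft_force: [-0.0, -0.2, -2.0]
width: 32.4
```

arm_command([
  [0,0.15,0,0,0,0],
  [0,0.1,0,0,0,0],
  [0,0.04,0,0,0,0],
  [0,0,0,0,0,0],
  [0,0,0,0,0,0],
])

```text
clock: 46.05
eef_pos: [409.1, -385.7, 115.2]
ee_rot: [-1.146, -1.303, 1.303]
ft_force: [0.1, 0.2, -2.9]
width: 31.8
```

arm_command([
  [0,0.05,0,0,0,0],
  [0,0,0,0,0,0],
  [0,0,0,0,0,0],
])

```text
clock: 46.3
eef_pos: [409.2, -385.7, 113.7]
ee_rot: [-1.147, -1.303, 1.303]
ft_force: [0.1, 0.4, -1.4]
width: 31.9
```

arm_command([
  [0,0,0,0,0,0],
  [0,0,0,0,0,0],
  [0,0,0,0,0,0],
  [0,0,0,0,0,0],
  [0,0,0,0,0,0],
  [0,-0.3,0,0,0,0],
  [0,-0.7,0,0,0,0],
  [0,-0.8,0,0,0,0],
  [0,-0.8,0,0,0,0],
  [0,-0.9,0,0,0,0],
  [0,-0.9,0,0,0,0],
  [0.5,-0.9,-0.1,0,0,0],
  [0.9,-0.9,-0.2,0,0,0],
  [0.9,-0.8,-0.2,0,0,0],
  [0.9,-0.5,-0.25,0,0,0],
  [0.95,0,-0.35,0,0,0],
  [0.95,0,-0.35,0,0,0],
  [0.95,0,-0.35,0,0,0],
  [0.95,0,-0.35,0,0,0],
  [0.95,0,-0.35,0,0,0],
], hand=60)

```text
clock: 47.97
eef_pos: [452.8, -138.1, 339.5]
ee_rot: [-1.147, -1.304, 1.302]
ft_force: [0.7, -0.2, -0.0]
width: 59.9
```

arm_command([
  [0.95,0,-0.35,0,0,0],
  [0.95,0,-0.35,0,0,0],
  [0.95,0,-0.35,0,0,0],
  [0.95,0,-0.35,0,0,0],
  [0.95,0,-0.35,0,0,0],
  [0.95,0,-0.35,0,0,0],
  [0.95,0,-0.35,0,0,0],
  [0.95,0,-0.35,0,0,0],
  [0.95,0,-0.35,0,0,0],
  [0.95,0,-0.35,0,0,0],
  [0.95,0,-0.35,0,0,0],
  [0.95,0,-0.35,0,0,0],
  [0.7,0,-0.2,0,0,0],
  [0,0,0,0,0,0],
  [0,0,0,0,0,0],
])

```text
clock: 49.22
eef_pos: [537.6, 238.4, 338.4]
ee_rot: [-1.145, -1.303, 1.305]
ft_force: [-0.0, -0.3, -0.4]
width: 60.0
```

```bash
python3 - <<'E'
from h import *
go([634.6,269.4,345])
im,d=camera("wrist");P=camera_params("wrist");save(im,"w8")
for q in pinpoint("flap_tab","wrist")[:3]:
    r,c=q["point"];print(round(q["p"],2),int(r),int(c),atz(P,r,c,280).round(),d[int(r),int(c)],world(P,r,c,d[int(r),int(c)]))
im,d=camera("scene");save(im,"s8")
E
```

```text
t 49.2 tcp [537.6 238.4 338.4] F [-0.  -0.3 -0.4] w 60.0 tilt [-0.    -0.001 -1.   ] yaw 7.42
units [ 0.61 -0.22 -3.34]
0.88 442 353 [637. 270. 280.] 84.324684 [526.75681947 243.46512775 392.65676355]
```

View pics/w8.png

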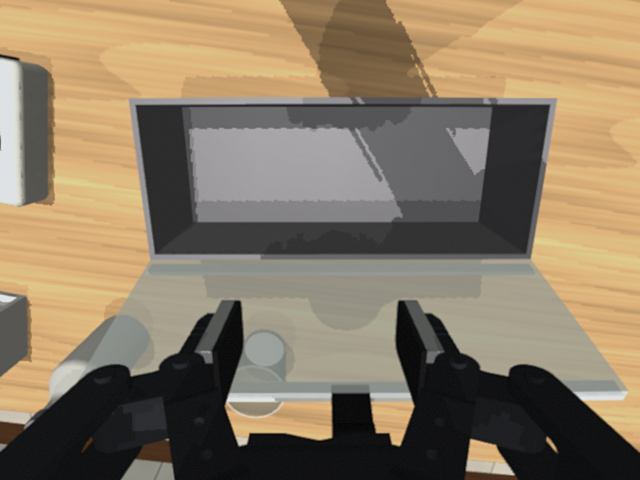

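View pics/s8.png

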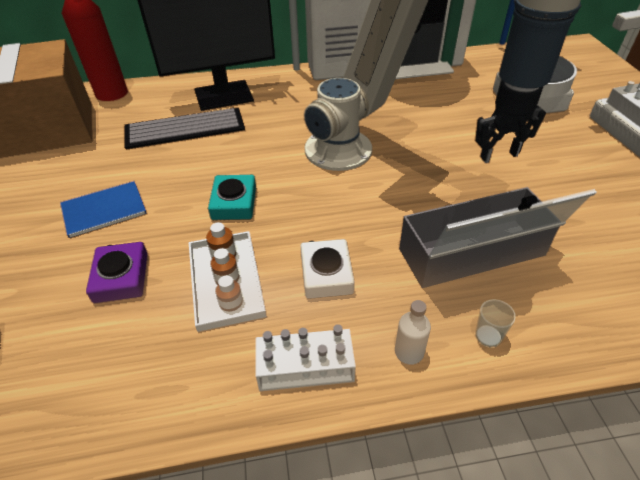

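The wrist picture shows the empty box and the tab at about (352,415), between the fingers. The scene picture shows all three jars upright in the tray (px (220,238), (224,265), (229,292)) and the bystanders untouched. Now I'll close the flap.

arm_command([
  [0.15,0,-0.6,0,0,0],
  [0.15,0,-0.8,0,0,0],
  [0.15,0,-0.8,0,0,0],
  [0.15,0,-0.7,0,0,0],
  [0,0,-0.45,0,0,0],
  [0,0,0,0,0,0],
  [0,0,0,0,0,0],
])

```text
clock: 49.95
eef_pos: [635.5, 267.1, 338.0]
ee_rot: [-1.147, -1.301, 1.302]
ft_force: [-0.2, -0.3, -0.2]
width: 59.8
```

```bash
python3 - <<'E'
from h import *
go([635,269.7,283])
E
```

```text
t 50.0 tcp [635.5 267.1 338. ] F [-0.2 -0.3 -0.2] w 59.8 tilt [-0.001 -0.    -1.   ] yaw 7.23
units [0.09 1.83 0.01]
```

arm_command([
  [0.08,0.4,0,0,0,0],
  [0,0.6,0,0,0,0],
  [0,0.5,0,0,0,0],
  [0,0.3,0,0,0,0],
  [0,0,0,0,0,0],
  [0,0,0,0,0,0],
])

```text
clock: 50.45
eef_pos: [634.1, 269.8, 285.7]
ee_rot: [-1.147, -1.303, 1.302]
ft_force: [0.2, -0.3, 0.7]
width: 60.2
```

arm_command([
  [0,0,0,0,0,0],
  [0,0,0,0,0,0],
  [0,0,0,0,0,0],
  [0,0,0,0,0,0],
  [0,0,0,0,0,0],
  [0,0,0,0,0,0],
  [0,0,0,0,0,0],
  [0,0,0,0,0,0],
], hand=10, squeeze=25)

```text
clock: 51.12
eef_pos: [634.9, 270.6, 285.7]
ee_rot: [-1.147, -1.305, 1.301]
ft_force: [-1.7, 0.8, 5.6]
width: 23.0
```

```bash
python3 - <<'E'
from h import *
go(None)
s=monitor.observe();g=s["eef_pos"]-[0,0,3]-np.array([585,263,120]);x=g@[.991,.13,0];print("r,theta",np.hypot(x,g[2]),np.arctan2(g[2],-x))
E
```

```text
t 51.1 tcp [634.9 270.6 285.7] F [-1.7  0.8  5.6] w 23.0 tilt [ 0.002  0.001 -1.   ] yaw 7.33
r,theta 170.37083609326982 1.8714083858624124
```

arm_command([
  [0,-0.1,0.41,0,0,0],
  [0,-0.08,0.41,0,0,0],
  [0,-0.05,0.42,0,0,0],
  [0,-0.02,0.42,0,0,0],
  [0,0.02,0.42,0,0,0],
  [0,0.05,0.42,0,0,0],
  [0,0.08,0.41,0,0,0],
  [0,0.11,0.41,0,0,0],
  [0,0.14,0.4,0,0,0],
  [0,0.17,0.385,0,0,0],
  [0,0.2,0.37,0,0,0],
  [0,0.22,0.355,0,0,0],
  [0,0,0,0,0,0],
])

```text
clock: 52.2
eef_pos: [489.3, 251.5, 262.3]
ee_rot: [-1.145, -1.303, 1.304]
ft_force: [-2.2, -1.0, 4.5]
width: 23.2
```

arm_command([
  [0,0.25,0.34,0,0,0],
  [0,0.27,0.32,0,0,0],
  [0,0.3,0.3,0,0,0],
  [0,0.32,0.27,0,0,0],
  [0,0.34,0.25,0,0,0],
  [0,0.36,0.22,0,0,0],
  [0,0.37,0.195,0,0,0],
  [0,0.385,0.17,0,0,0],
  [0,0.4,0.14,0,0,0],
  [0,0.41,0.11,0,0,0],
  [0,0,0,0,0,0],
  [0,0,0,0,0,0],
])

```text
clock: 53.2
eef_pos: [421.5, 242.6, 159.6]
ee_rot: [-1.146, -1.3, 1.305]
ft_force: [-2.4, -0.6, 0.3]
width: 23.5
```

```bash
python3 - <<'E'
from h import *
go([418,241,128])
s=monitor.observe();g=s["eef_pos"]-[0,0,3]-np.array([585,263,120]);x=g@[.991,.13,0];print("r,theta",np.hypot(x,g[2]),np.arctan2(g[2],-x))
E
```

```text
t 53.2 tcp [421.5 242.6 159.6] F [-2.4 -0.6  0.3] w 23.5 tilt [-0.002 -0.002 -1.   ] yaw 7.33
units [-0.04  1.05  0.12]
r,theta 168.70265839357677 0.21855111434893026
```

Next I'll lower the rest of the way, release, and retreat in front of and above the box.

arm_command([
  [0,0.35,0.06,0,0,0],
  [0,0.35,0.04,0,0,0],
  [0,0.25,0.02,0,0,0],
  [0,0.05,0,0,0,0],
  [0,0,0,0,0,0],
  [0,0,0,0,0,0],
])

```text
clock: 53.7
eef_pos: [418.0, 242.2, 130.2]
ee_rot: [-1.146, -1.301, 1.304]
ft_force: [-4.6, -2.6, 0.4]
width: 23.6
```

arm_command([
  [0,0,0,0,0,0],
  [0,0,0,0,0,0],
  [0,0,0,0,0,0],
  [0,0,0,0,0,0],
  [0,0,0,0,0,0],
  [0,-0.3,0,0,0,0],
  [0,-0.7,0,0,0,0],
  [0,-0.8,0,0,0,0],
  [0,-0.8,0,0,0,0],
  [0,-0.8,0,0,0,0],
  [0,-0.6,0,0,0,0],
  [0,0,0,0,0,0],
  [0,0,0,0,0,0],
], hand=60)

```text
clock: 54.78
eef_pos: [419.0, 243.1, 251.7]
ee_rot: [-1.146, -1.306, 1.3]
ft_force: [-1.1, 0.7, -1.0]
width: 60.2
```

```bash
python3 - <<'E'
from h import *
go(None)
im,d=camera("scene");P=camera_params("scene");save(im,"s9")
for q in pinpoint("flap_tab","scene")[:1]: print("tab",q["p"],atz(P,*q["point"],124).round())
for t in ("wash_bottle","beaker","tube_rack"):
    for q in pinpoint(t,"scene")[:1]: print(t,atz(P,*q["point"],0).round())
im,d=camera("wrist");P=camera_params("wrist")
for q in pinpoint("flap_tab","wrist")[:1]: print("tab",q["p"],atz(P,*q["point"],124).round())
E
```

```text
t 54.8 tcp [419.  243.1 251.7] F [-1.1  0.7 -1. ] w 60.2 tilt [ 0.002  0.002 -1.   ] yaw 7.33
tab 0.63 [420. 239. 124.]
wash_bottle [770.  13.   0.]
beaker [763. 185.  -0.]
tube_rack [ 764. -222.    0.]
tab 0.97 [417. 241. 124.]
```

View pics/s9.png

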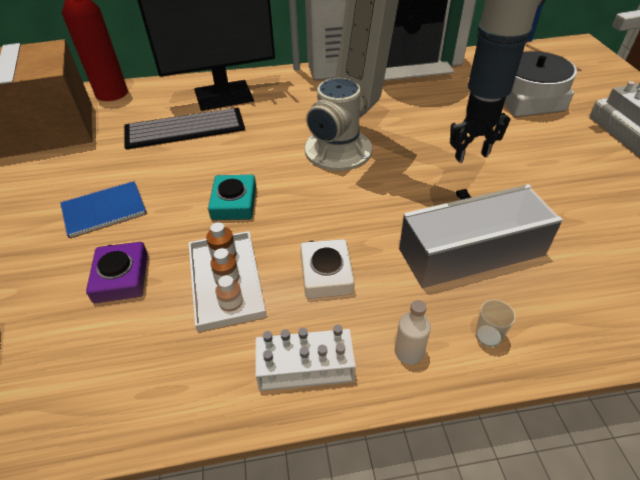

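The scene picture shows the flap shut with its tab at (462,194), the three jars upright in the tray, the bystanders in place, and the gripper clear of everything.

```bash
python3 -c "
from cell import arm
print(arm.job_done())"
```

```text
the job is handed in; nothing more can be done
None
```

The job is done and handed in at about 55 s of robot time, well under the 210 s limit. No verdict was reported.

- **Jars:** I raised the flap and took the jars out in the order short, middle, tall. Each was pressed on the white mixer's pad until it reached its stop, where the reading rose to 18–25 N against about 10 N for the spring alone. Each was held down for about two seconds and then stood in the tray.
- **Knocked jar:** The tall jar was knocked aside, about 4 cm, during the run. I located it again before gripping it.
- **Last checks:** The final picture shows three jars upright in the tray. The flap is shut, with its tab back within about 2 mm of where it started. The wash bottle, beaker and tube rack are unmoved within the camera's accuracy, and the gripper is clear and touching nothing. No check failed or disagreed.

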